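# Rebuild the clutch pack on its splined hub

## Robot

A 6-joint arm with a two-finger parallel gripper is mounted at the origin on the work surface. World frame = base frame: x ahead of the robot, y to its left, z up, the work surface at z = 0. Lengths are in mm, angles in rad, forces in N, time in s.
With the tool pointing down it reaches from about 350 to 975 mm from the base axis. Payload 7.1 kg.
Tool frame: the origin (TCP) lies at the very end of the fingers, on their centre line; the grasp point (between the pads) lies 19 mm behind it; y points along the fingers, x is the direction in which the jaws open and shut, and the axes are right-handed (so a half turn about y gives the same grasp; the last joint's range is limited). The gripper opens to 88 mm and grips with 3 to 60 N. Pads are 20 mm wide; open, the fingers measure 115 mm over their backs; the gripper's body (75 mm by 178 mm) begins 61 mm behind the grasp point.
Start: joints at [-1.278, 0.423, 1.63, -0, 1.089, -0.019], TCP at [191.75, -594.842, 222.675] pointing down, gripper open.
Joint ranges: [-3, 3], [-0.9, 2.11], [0.09, 2.58], [-1.31, 4.45], [0.11, 2.69], [-2.54, 2.54]. Speed limits (rad/s): [2.39, 2.39, 3.01, 3.14, 3.14, 3.14].

## Interface

Orientations are given as a rotation vector (axis times angle).
In Python, from workcell import ctrl gives the robot as it stands. The module is installed in compiled form; this text tells all that it offers.
- The arm moves only by the tool jog_arm, never from a script. Its argument "steps" is a list of rows, each an object with "turn": the turn, a rotation vector about the world's x, y, z scaled (see below), a list of three; "dp": the shift along the world's x, y, z scaled (see below), a list of three; "claw": the opening, from 0 (shut) to 1 (fully open). In form: [{"turn": [wx, wy, wz], "dp": [x, y, z], "claw": claw}, ...]. A call has 1 to 12 rows; each row is the pose to reach, as a shift and turn from the pose measured when the call began, turning the shorter way round; what a row does not reach only later rows make up. The controller multiplies each number of a shift by 80 mm and each number of a turn by pi rad. A row lasts 1/12 s, in which the tool goes at most 41.7 mm and 7.16 degrees, less where a joint would pass 70% of its speed; a pose out of reach is approached as far as the arm can. A call with a number of a shift or a turn outside -1 to 1 is refused whole. A call with a gripper value outside its range is refused whole. The fingers move at their own pace and stop on an object; the grip force is fixed at half the most. Time passes only in rows, so rows that repeat a pose let the fingers close. It gives the time, the measured TCP pose, the force and the opening at its end, in the units of the state.
- ctrl.get_obs(): the state, without advancing time (a new reading comes with each control period).
- ctrl.get_image(name): name is "side" or "top" or "wrist"; returns a dict with "img" (384x512x3 uint8, red, green, blue), "range_z" (384x512 float32, mm along the optical axis (not along the pixel's ray), 0 where there is no reading), "fovy" (degrees; the focal length in pixels is half the picture's height over the tangent of half this angle, whatever the lens; pixels are square), "cx", "cy" (the principal point, pixels), "camera_from_world" (4x4, takes a point from world to camera coordinates); the wrist camera has in their place "hand_eye" (4x4, takes a point from camera to tool coordinates, whose origin is the TCP and whose axes are the tool frame's). Camera axes: x right, y down, z forward; pixel columns grow to the right and rows downward; lengths in mm; the calibration is good to about 2 mm. A picture is of the moment at which its call begins: read the wrist's pose just before it.
- ctrl.close_job(): hands the job in, once; it reports no verdict.
The state is a dict: "t": time; "qpos": joint angles; "qvel": joint speeds; "joint_torque": joint torques, N m; "ee_pos": TCP position; "orientation": TCP orientation; "ft_force": force on the tool from outside, world axes, zero at the start; "moment": the same for the moment, N m; "width": finger opening in mm.
Only numpy, scipy, OpenCV 4.12 (cv2) and the standard library are available. Lean on these libraries where they do the work, as an engineer would, in place of code of your own. Each camera call takes 0.05 s, during which the arm holds its last target.

## Task

Rebuild the sander's overload clutch on the bench: fit the brown-faced clutch disc onto the splined hub with its tab towards the red peg, then the bright steel separator plate on top of it with its tab pointing the opposite way, each slid fully home and let go. The hub's splines do not stand exactly in line with the red peg, so rest each plate lightly on them and turn it until the teeth drop in; the teeth bruise, so never drop, jam or twist a plate hard against them (press with no more than about 15 N; 40 N ruins them). Leave the other things on the bench where they are.

Things in the scene. Friction and masses are not known exactly. Their poses are not given: they have to be found in the camera images.
- stand: clutch stand, fixed: wooden block 120 x 120 x 30 mm; origin under its centre on the bench, z up, +x towards the red peg. A steel pedestal 46 mm across stands on its centre and carries the upright splined hub on the stand's z axis. The peg ends 13 mm below the seat
- seat (a point): centre of the pedestal's top, the seat, 55 mm above the stand's origin. The disc home has its underside here, the separator lies 10 mm higher, on the disc. From the seat rises the hub: core 26 mm across, four splines 90 degrees apart, each 8 mm wide and reaching 18.5 mm from the axis
- spline_ends (a point): on the hub's axis at the height of the splines' upper ends, 81 mm above the stand's origin. A plate not in line rests here. A tapered plain pilot goes on for 10 mm (18 mm across at its top) and centres the plate. The hub's turn is NOT measured: its splines are up to 26 degrees off the stand's x and y axes, either way; it sits stiffly (0.8 N m to turn)
- red_peg (a point): middle of the top of the red peg, 16 x 20 mm, on the stand's +x side, 49 mm from the axis and 42 mm above the stand's origin
- disc: clutch disc: eight-sided dark steel ring plate with brick-brown pads, 56 mm across flats, 10 mm thick, 90 to 180 g, flat on a cork rest 46 mm across, 18 mm high. Origin: centre of its underside, z up. Tab, 14 mm wide, along +x. Grip across the flats facing +y and -y, 23 mm wide. Bore 40 mm
- disc_tab (a point): end of the disc's tab, 44 mm from its centre, half way up its thickness. In both plates four teeth, 15 mm wide, point inwards to 14.4 mm from the centre, at 45 degrees either side of the tab and opposite. They drop between the splines when the tab lies in line with a spline within about 3 degrees
- separator: separator plate: bright bare steel, without pads, otherwise the same shape, size, origin and axes as the disc (56 mm across flats, 10 mm thick, tab along +x, free flats facing +y and -y), 100 to 210 g, flat on another such cork rest
- separator_tab (a point): end of the separator's tab, 44 mm from its centre, half way up its thickness
- fingerboard: bystander: dark walnut guitar fingerboard blank, 400 x 55 x 8 mm, lying flat; origin under its centre, long side along its y
- saw: bystander: back saw lying flat, steel blade 260 x 75 mm, wooden handle; origin below the blade's centre
- glue: bystander: yellow glue bottle, 54 mm across and 130 mm tall, standing; origin under its centre
- spacer: bystander: plain brass spacer ring without teeth or tab, 48 mm across, 12 mm thick, lying flat; not part of this job; origin under its centre
- offcut: bystander: blue plastic offcut, 50 x 28 x 12 mm; origin under its centre
- screwdriver: bystander: screwdriver lying flat; origin at the middle underneath
- jar: bystander: small glass screw jar with black lid, 60 mm across, 70 mm tall; origin under its centre
Mind the look-alikes: they are no part of the job. Leave any green look-alike of the separator alone.

How it is judged:
By the outcome, as a careful person would: the job done as asked, in the order asked, and still so for the second after the job is handed in, with the robot touching nothing.
It also fails if it takes over 72 s, if anything falls off the work surface, if the arm or the gripper's body presses on something with over 40 N, if the wrist force passes 120 N, or if a joint passes its speed limit or range.

## Working session

There is one attempt and no reset: what is moved stays moved. The work goes in short steps, Python scripts to look and compute and a tool call to move; the robot and the scene stay as the last step left them, time stands still between calls to the robot, and variables do not carry over. Pictures are saved under pics/ and viewed, and the job is handed in when it is done.

Besides the shell and the picture viewer there is one more tool, called after ">>>" by a JSON object that holds its "name" and its "arguments". jog_arm: Moves the arm, as the interface text tells. Its arguments: {"type":"object","properties":{"steps":{"type":"array","items":{"type":"object","properties":{"turn":{"type":"array","items":{"type":"number"}},"dp":{"type":"array","items":{"type":"number"}},"claw":{"type":"number"}}}}},"required":["steps"]}

```bash
mkdir -p pics
python3 - <<'E'
from workcell import ctrl
import cv2,pickle
o=ctrl.get_obs();print(o)
for n in("top","side"):
    d=ctrl.get_image(n);cv2.imwrite(f"pics/{n}0.png",cv2.cvtColor(d["img"],cv2.COLOR_RGB2BGR));pickle.dump(d,open(f"{n}0.pkl","wb"));print(n,d["fovy"],d["cx"],d["cy"],d["camera_from_world"])
E
```

```text
{'t': 0.0, 'qpos': array([-1.27799305e+00,  4.23833916e-01,  1.63068921e+00,  2.52829071e-05,
        1.08860102e+00, -1.89691669e-02]), 'qvel': array([-0.00129343, -0.00022776,  0.0017012 ,  0.00130546,  0.0002034 ,
       -0.00023324]), 'joint_torque': array([-2.74030499e-03, -5.44636381e+01, -2.73669434e+01,  6.42795372e-02,
        2.28550297e-02, -8.41209248e-05]), 'ee_pos': array([ 191.6044557 , -594.31867745,  221.90633426]), 'orientation': array([-1.33973927,  0.97740493, -0.97540309]), 'ft_force': array([ 0.91799516, -0.18799491, -0.12747263]), 'moment': array([-0.00413182, -0.04306621, -0.00169289]), 'width': 87.86037997628867}
top 54.621073138861874 255.3593838910583 188.58371543145827 [[ 1.19828579e-02 -9.99926107e-01  2.04741923e-03 -1.75803698e+01]
 [-9.88839500e-01 -1.21540387e-02 -1.48488122e-01  6.11795783e+02]
 [ 1.48502035e-01 -2.45256938e-04 -9.88912072e-01  9.94050978e+02]
 [ 0.00000000e+00  0.00000000e+00  0.00000000e+00  1.00000000e+00]]
side 47.01872145006045 256.3913169456902 185.36067035323487 [[-9.99414427e-01 -3.05709513e-02 -1.53694295e-02  6.02879380e+02]
 [-9.29787744e-03  6.74909881e-01 -7.37841584e-01  6.69866311e+01]
 [ 3.29294989e-02 -7.37266621e-01 -6.74798917e-01  1.18926058e+03]
 [ 0.00000000e+00  0.00000000e+00  0.00000000e+00  1.00000000e+00]]
```

View pics/top0.png

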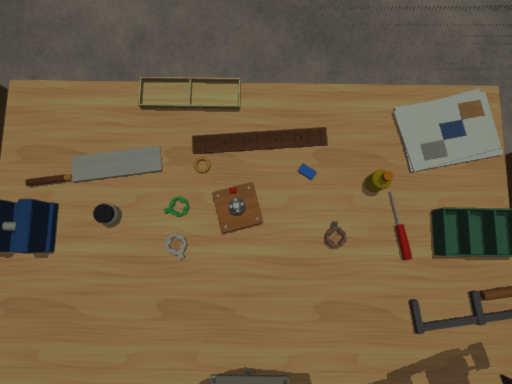

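View pics/side0.png

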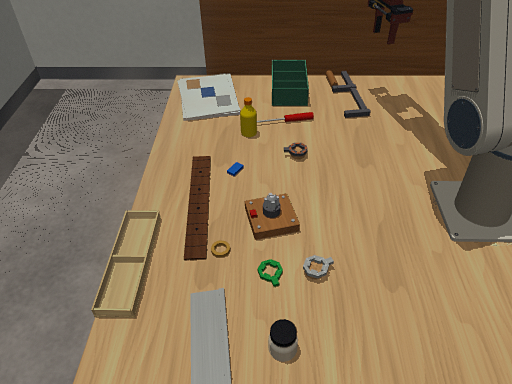

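Top view: the brown disc is at (335,237), with its tab up. The bright separator is at (176,244), with its tab towards the lower right. The green look-alike at (178,207) and the brass ring at (202,165) are not part of the job. The stand is at (237,207), with the red peg at (233,190). I'll enlarge these to confirm.

```bash
cat > h.py <<'E'
import numpy as np,cv2,pickle
from scipy.spatial.transform import Rotation as R
def cloud(d,T_wc):
    z=d["range_z"];h,w=z.shape;f=h/2/np.tan(np.radians(d["fovy"])/2)
    u,v=np.meshgrid(np.arange(w),np.arange(h))
    p=np.stack([(u-d["cx"])/f*z,(v-d["cy"])/f*z,z],-1)
    return p@T_wc[:3,:3].T+T_wc[:3,3]
def Twrist(o,d):
    T=np.eye(4);T[:3,:3]=R.from_rotvec(o["orientation"]).as_matrix();T[:3,3]=o["ee_pos"];return T@d["hand_eye"]
E
python3 - <<'E'
from h import *
d=pickle.load(open("top0.pkl","rb"))
T=np.linalg.inv(d["camera_from_world"]);P=cloud(d,T)
for n,(u,v) in dict(disc=(335,237),sep=(176,244),stand=(237,207)).items():
    q=P[v-30:v+30,u-30:u+30].reshape(-1,3)
    c=P[v,u]; print(n,c)
    lo,hi=(22,36) if n!='stand' else (26,34)
    m=(q[:,2]>lo)&(q[:,2]<hi); s=q[m]
    print(len(s),np.median(s[:,2]),cv2.minAreaRect(s[:,:2].astype(np.float32)))
im=cv2.cvtColor(d["img"],cv2.COLOR_RGB2BGR)
cs=[cv2.resize(im[v-32:v+32,u-32:u+32],(390,390),interpolation=cv2.INTER_CUBIC) for u,v in((335,237),(176,228))]
cv2.imwrite("pics/crop0.png",np.hstack(cs))
E
```

```text
disc [ 481.0020083  -236.8661981    14.93380297]
251 26.47856026833324 ((490.65753173828125, -236.47865295410156), (69.80948638916016, 56.305908203125), 1.3502899408340454)
sep [456.06888373 210.38606579  19.71305777]
244 25.832758807075606 ((454.2339782714844, 207.60780334472656), (63.612022399902344, 60.59858322143555), 67.2457504272461)
stand [556.48774363  38.62308754  77.60125814]
1266 28.38949103121763 ((562.3609619140625, 40.37172317504883), (119.81755828857422, 119.29092407226562), 15.18973159790039)
```

View pics/crop0.png

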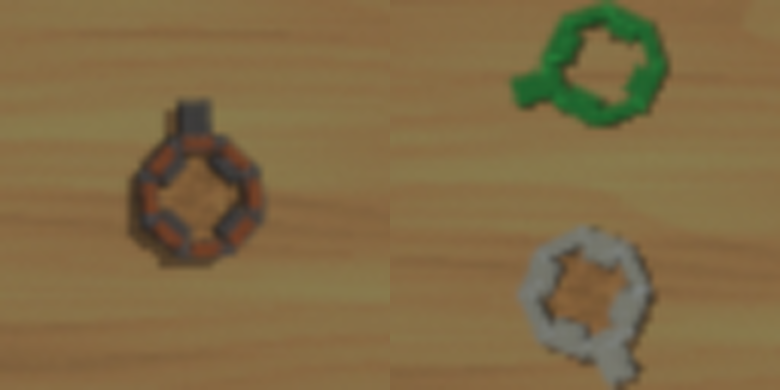

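The crop confirms it. On the left is the disc with brown pads and its tab up (+x). At lower right is the bare steel separator, clearly different from the green look-alike above it. Next I'll check the tool's orientation and the wrist camera geometry, and get coarse headings.

Run:
```python
from h import *
from workcell import ctrl
o=ctrl.get_obs();w=ctrl.get_image("wrist")
M=R.from_rotvec(o["orientation"]).as_matrix();np.set_printoptions(precision=4,suppress=True)
print(M,"jaw yaw",np.degrees(np.arctan2(M[1,0],M[0,0])));print(w["hand_eye"],w["fovy"],w["cx"],w["cy"]);T=Twrist(o,w);print(T)
d=pickle.load(open("top0.pkl","rb"));P=cloud(d,np.linalg.inv(d["camera_from_world"]));im=d["img"].astype(int)
def seg(m,n):print(n,m.sum(),P[m].mean(0))
r=(im[...,0]>120)&(im[...,1]<50)&(im[...,2]<50)
r[:,:225]=0;r[:,245:]=0;r[:180]=0;r[220:]=0;seg(r,"peg")
```

```text
[[ 0.3068 -0.0004  0.9518]
 [-0.9518  0.0013  0.3068]
 [-0.0013 -1.     -0.    ]] jaw yaw -72.13637901234677
[[   1.        0.0008   -0.0002   -0.0098]
 [   0.0004   -0.2454    0.9694 -161.3592]
 [   0.0007   -0.9694   -0.2454   67.0988]
 [   0.        0.        0.        1.    ]] 68.79340835167936 253.2455069775214 187.60978035014938
[[   0.3074   -0.9223   -0.2341  255.5352]
 [  -0.9516   -0.2984   -0.0738 -573.9959]
 [  -0.0018    0.2454   -0.9694  383.3512]
 [   0.        0.        0.        1.    ]]
peg 3 [610.7922  49.8235  40.7515]
```

>>> {"name": "jog_arm", "arguments": {"steps": [{"turn": [0, 0, -0.1], "dp": [0.7, 0.95, 0], "claw": 1}, {"turn": [0, 0, -0.1], "dp": [0.7, 0.95, 0], "claw": 1}, {"turn": [0, 0, -0.1], "dp": [0.7, 0.95, 0], "claw": 1}]}}

```text
t: 0.4
ee_pos: [249.1, -514.4, 221.3]
orientation: [-1.202, 1.217, -1.211]
ft_force: [-0.6, 0.1, -0.5]
width: 88.1
```

>>> {"name": "jog_arm", "arguments": {"steps": [{"turn": [0, 0, 0], "dp": [0.75, 0.95, 0], "claw": 1}, {"turn": [0, 0, 0], "dp": [0.75, 0.95, 0], "claw": 1}, {"turn": [0, 0, 0], "dp": [0.75, 0.95, 0], "claw": 1}]}}

```text
t: 0.65
ee_pos: [310.5, -434.9, 220.9]
orientation: [-1.201, 1.218, -1.209]
ft_force: [-0.2, 0.0, 0.2]
width: 87.7
```

>>> {"name": "jog_arm", "arguments": {"steps": [{"turn": [0, 0, 0], "dp": [0.75, 0.95, 0], "claw": 1}, {"turn": [0, 0, 0], "dp": [0.75, 0.95, 0], "claw": 1}, {"turn": [0, 0, 0], "dp": [0.75, 0.95, 0], "claw": 1}]}}

```text
t: 0.9
ee_pos: [372.0, -355.6, 220.7]
orientation: [-1.201, 1.217, -1.207]
ft_force: [-0.1, -0.9, -0.3]
width: 87.8
```

>>> {"name": "jog_arm", "arguments": {"steps": [{"turn": [0, 0, 0], "dp": [0.75, 0.95, -0.5], "claw": 1}, {"turn": [0, 0, 0], "dp": [0.75, 0.95, -0.5], "claw": 1}, {"turn": [0, 0, 0], "dp": [0.75, 0.95, -0.5], "claw": 1}]}}

```text
t: 1.15
ee_pos: [432.9, -276.8, 179.5]
orientation: [-1.201, 1.218, -1.205]
ft_force: [-0.8, 0.4, 0.6]
width: 87.7
```

>>> {"name": "jog_arm", "arguments": {"steps": [{"turn": [0, 0, 0], "dp": [0.6, 0.5, -0.5], "claw": 1}, {"turn": [0, 0, 0], "dp": [0.6, 0.5, -0.5], "claw": 1}, {"turn": [0, 0, 0], "dp": [0.6, 0.5, -0.5], "claw": 1}]}}

```text
t: 1.4
ee_pos: [482.2, -233.2, 136.4]
orientation: [-1.203, 1.219, -1.199]
ft_force: [-0.3, 0.3, -0.2]
width: 87.9
```

```bash
cat > look.py <<'E'
from h import *
from workcell import ctrl
import sys
n=sys.argv[1]
o=ctrl.get_obs();w=ctrl.get_image("wrist");w["o"]=o
pickle.dump(w,open(n+".pkl","wb"));cv2.imwrite(f"pics/{n}.png",cv2.cvtColor(w["img"],cv2.COLOR_RGB2BGR))
M=R.from_rotvec(o["orientation"]).as_matrix();print(o["t"],o["ee_pos"],"jaw",np.degrees(np.arctan2(M[1,0],M[0,0])),"q",o["qpos"].round(3),o["ft_force"].round(1),o["moment"].round(2))
print("y axis",M[:,1].round(4))
E
python3 look.py w1
```

```text
1.4 [ 482.24593745 -233.15280026  136.40450248] jaw -90.06355973105555 q [-0.477  0.418  1.883  0.011  0.85   1.087] [-0.3  0.3 -0.2] [0.02 0.04 0.06]
y axis [-0.0041  0.0117 -0.9999]
```

View pics/w1.png

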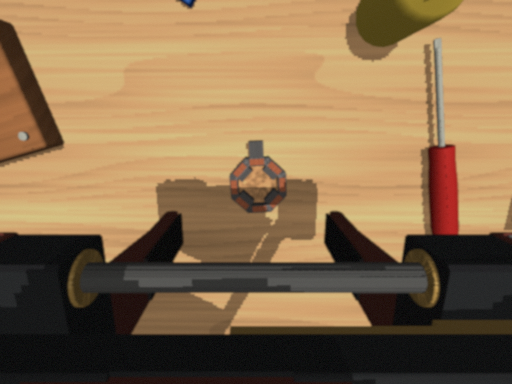

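The disc is at about (258,185) in the wrist view, centred between the fingers with its tab pointing up at (256,150).

```bash
cat > fit.py <<'E'
from h import *
from scipy.optimize import least_squares
def plate_tpl(px=0.5):
    # template mask of plate in its own frame, 120x120mm
    n=int(120/px);yy,xx=np.meshgrid((np.arange(n)+.5)*px-60,(np.arange(n)+.5)*px-60)
    oct_=np.ones_like(xx,bool)
    for k in range(8):
        a=k*np.pi/4;oct_&=(xx*np.cos(a)+yy*np.sin(a)<28)
    m=oct_&(np.hypot(xx,yy)>20)
    for k in range(4):
        a=np.pi/4+k*np.pi/2;u=xx*np.cos(a)+yy*np.sin(a);v=-xx*np.sin(a)+yy*np.cos(a)
        m|=(u>14.4)&(u<24)&(abs(v)<7.5)
    m|=(xx>20)&(xx<44)&(abs(yy)<7)
    return m
def fit_plate(s,c0,yaw0,px=0.5):
    t=plate_tpl(px).astype(np.uint8)
    sd=cv2.distanceTransform(t,cv2.DIST_L2,5)*px; so=cv2.distanceTransform(1-t,cv2.DIST_L2,5)*px
    from scipy.ndimage import map_coordinates
    # density raster alternative: maximise overlap: points inside + coverage
    from scipy.spatial import cKDTree
    ii=np.argwhere(cv2.resize(t,None,fx=.5,fy=.5,interpolation=0));tp=(ii+.5)*2*px-60
    def tr(p,q):
        c,sn=np.cos(p[2]),np.sin(p[2]);d=q-p[:2];return np.c_[d[:,0]*c+d[:,1]*sn,-d[:,0]*sn+d[:,1]*c]
    tree=cKDTree(s)
    def f(p):
        q=tr(p,s);a=map_coordinates(so,((q+60)/px-.5).T,order=1,mode='nearest')
        c,sn=np.cos(p[2]),np.sin(p[2]);w=np.c_[tp[:,0]*c-tp[:,1]*sn,tp[:,0]*sn+tp[:,1]*c]+p[:2]
        b=np.maximum(tree.query(w)[0]-1.0,0)
        return np.r_[a/np.sqrt(len(a)),b/np.sqrt(len(b))]
    r=min((least_squares(f,[*c0,yaw0+k],x_scale=[1,1,.03],diff_step=1e-3,loss='soft_l1',f_scale=.1) for k in(-.1,0,.1)),key=lambda r:r.cost)
    return r.x,r.cost
E
cat > plate.py <<'E'
import sys
from fit import *
n,x,y,yaw,lo,hi=sys.argv[1],*map(float,sys.argv[2:7])
w=pickle.load(open(n+".pkl","rb"));P=cloud(w,Twrist(w["o"],w)).reshape(-1,3);I=w["img"].reshape(-1,3)
m=(np.hypot(P[:,0]-x,P[:,1]-y)<56)&(P[:,2]>lo)&(P[:,2]<hi)&(w["range_z"].ravel()>0)
s=P[m];print(len(s),"z",np.percentile(s[:,2],[10,50,90]))
r,c=fit_plate(s[:,:2],(x,y),np.radians(yaw));print("centre",r[:2],"tab yaw",np.degrees(r[2]),c)
E
python3 plate.py w1 481 -237 0 22 34
```

```text
1949 z [26.28564858 27.35195957 28.28026798]
centre [ 482.80454344 -236.41037557] tab yaw 3.5961030288693125 0.0015437116923122576
```

>>> {"name": "jog_arm", "arguments": {"steps": [{"turn": [-0.0037, -0.0013, 0.02], "dp": [0.01, -0.04, -0.4], "claw": 1}, {"turn": [-0.0037, -0.0013, 0.02], "dp": [0.01, -0.04, -0.8], "claw": 1}, {"turn": [-0.0037, -0.0013, 0.02], "dp": [0.01, -0.04, -0.8], "claw": 1}, {"turn": [-0.0037, -0.0013, 0.02], "dp": [0.01, -0.04, -0.8], "claw": 1}]}}

```text
t: 1.78
ee_pos: [480.5, -237.9, 73.1]
orientation: [-1.239, 1.167, -1.162]
ft_force: [0.7, -0.5, 0.7]
width: 87.9
```

```bash
python3 look.py w2; python3 plate.py w2 483 -236.5 3.6 22 34;python3 plate.py w2 483 -236.5 3.6 26 34
```

```text
1.7833 [ 480.54255623 -237.85501037   73.07579529] jaw -86.50643126521402 q [-0.481  0.52   1.911 -0.002  0.713  1.03 ] [ 0.7 -0.5  0.7] [ 0.02 -0.02 -0.04]
y axis [-3.7e-03  7.0e-04 -1.0e+00]
3227 z [26.34830018 27.36890202 28.24587935]
centre [ 482.81801372 -236.32772474] tab yaw 3.262024031952267 0.0018209899291833146
3019 z [26.60951787 27.42440791 28.27102295]
centre [ 482.74026846 -236.35252722] tab yaw 3.3146489190836252 0.0013084867709002392
```

View pics/w2.png

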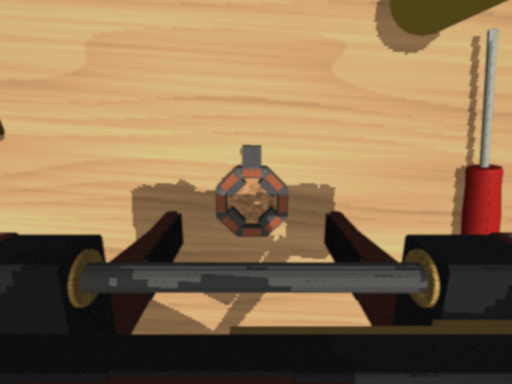

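The disc stands at (482.8,-236.4) with its tab at 3.3°, the same from both views. I'll descend and grip.

>>> {"name": "jog_arm", "arguments": {"steps": [{"turn": [0, -0.0012, 0], "dp": [0.028, 0.019, -0.3], "claw": 1}, {"turn": [0, -0.0012, 0], "dp": [0.028, 0.019, -0.55], "claw": 1}, {"turn": [0, -0.0012, 0], "dp": [0.028, 0.019, -0.72], "claw": 1}, {"turn": [0, -0.0012, 0], "dp": [0.028, 0.019, -0.73], "claw": 1}, {"turn": [0, -0.0012, 0], "dp": [0.028, 0.019, -0.73], "claw": 1}]}}

```text
t: 2.25
ee_pos: [484.6, -237.7, 17.5]
orientation: [-1.235, 1.161, -1.168]
ft_force: [-1.1, -0.2, 0.2]
width: 87.5
```

```bash
python3 look.py w3
```

```text
2.25 [ 484.63311616 -237.71775235   17.47279566] jaw -86.5509756976318 q [-4.780e-01  6.200e-01  1.919e+00  1.000e-03  5.980e-01  1.031e+00] [-1.1 -0.2  0.2] [-0.01 -0.01  0.  ]
y axis [ 0.0043 -0.0014 -1.    ]
```

View pics/w3.png

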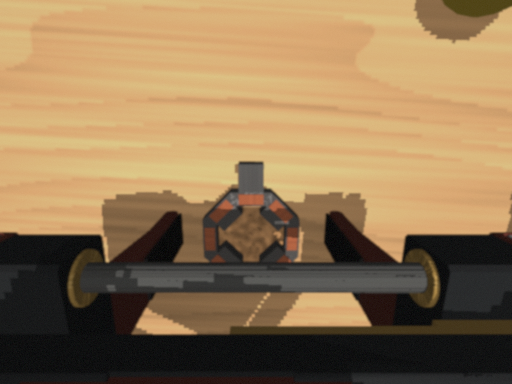

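>>> {"name": "jog_arm", "arguments": {"steps": [{"turn": [0, 0.0013, 0], "dp": [-0.022, 0.016, -0.04], "claw": 1}, {"turn": [0, 0.0013, 0], "dp": [-0.022, 0.016, -0.04], "claw": 1}, {"turn": [0, 0.0013, 0], "dp": [-0.022, 0.016, -0.04], "claw": 0.55}, {"turn": [0, 0.0013, 0], "dp": [-0.022, 0.016, -0.04], "claw": 0.55}, {"turn": [0, 0.0013, 0], "dp": [-0.022, 0.016, -0.04], "claw": 0.55}, {"turn": [0, 0.0013, 0], "dp": [-0.022, 0.016, -0.04], "claw": 0.55}]}}

```text
t: 2.8
ee_pos: [483.3, -236.6, 14.8]
orientation: [-1.238, 1.163, -1.167]
ft_force: [-1.2, 0.3, 0.1]
width: 64.5
```

```bash
python3 look.py w4
```

```text
2.8 [ 483.31612183 -236.57416125   14.80805697] jaw -86.54246257638356 q [-0.477  0.625  1.921 -0.002  0.594  1.036] [-1.2  0.3  0.1] [ 0.05  0.06 -0.02]
y axis [ 0.0012 -0.0019 -1.    ]
```

Positioned at (483.3,-236.6,14.8). Close the fingers, then lift.

>>> {"name": "jog_arm", "arguments": {"steps": [{"turn": [0, 0, 0], "dp": [0, 0, 0], "claw": 0.3}, {"turn": [0, 0, 0], "dp": [0, 0, 0], "claw": 0.3}, {"turn": [0, 0, 0], "dp": [0, 0, 0], "claw": 0.0}, {"turn": [0, 0, 0], "dp": [0, 0, 0], "claw": 0.0}, {"turn": [0, 0, 0], "dp": [0, 0, 0], "claw": 0.0}, {"turn": [0, 0, 0], "dp": [0, 0, 0], "claw": 0.0}]}}

```text
t: 3.35
ee_pos: [483.3, -236.5, 14.7]
orientation: [-1.238, 1.163, -1.166]
ft_force: [0.0, 0.1, -0.3]
width: 55.4
```

>>> {"name": "jog_arm", "arguments": {"steps": [{"turn": [0, 0, 0], "dp": [0, 0, 0.2], "claw": 0}, {"turn": [0, 0, 0], "dp": [0, 0, 0.5], "claw": 0}, {"turn": [0, 0, 0], "dp": [0, 0, 0.9], "claw": 0}, {"turn": [0, 0, 0], "dp": [0, 0, 1], "claw": 0.0}, {"turn": [0, 0, 0], "dp": [0, 0, 1], "claw": 0.0}]}}

```text
t: 3.77
ee_pos: [484.8, -237.3, 96.9]
orientation: [-1.236, 1.159, -1.17]
ft_force: [0.6, -0.2, -1.5]
width: 56.0
```

```bash
python3 look.py w5;python3 plate.py w5 483 -236.5 3.6 85 120
```

```text
3.7667 [ 484.80678278 -237.33622157   96.86438654] jaw -86.54082733157895 q [-0.477  0.48   1.902 -0.002  0.752  1.035] [ 0.6 -0.2 -1.5] [ 0.02 -0.04  0.  ]
y axis [ 0.0053 -0.0041 -1.    ]
5807 z [105.1019059  109.50609096 110.78618508]
centre [ 488.88936003 -237.12049405] tab yaw 3.150048453616531 2.1648309393423912
```

View pics/w5.png

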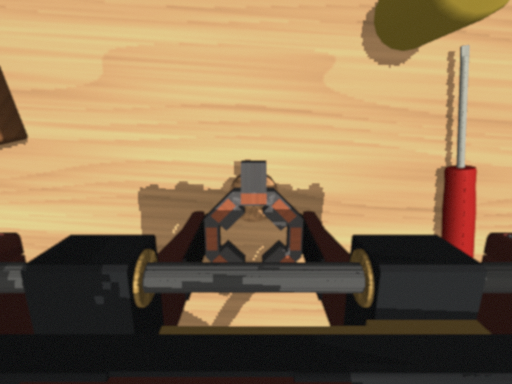

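>>> {"name": "jog_arm", "arguments": {"steps": [{"turn": [0, 0, 0], "dp": [0.06, 0.45, 0.2], "claw": 0}, {"turn": [0, 0, 0], "dp": [0.06, 0.9, 0.5], "claw": 0}, {"turn": [0, 0, 0], "dp": [0.06, 0.9, 0.5], "claw": 0}]}}

```text
t: 4.07
ee_pos: [488.4, -161.2, 136.0]
orientation: [-1.237, 1.161, -1.166]
ft_force: [-0.0, -0.3, -0.9]
width: 55.6
```

>>> {"name": "jog_arm", "arguments": {"steps": [{"turn": [0, 0, 0], "dp": [0.06, 0.45, 0], "claw": 0}, {"turn": [0, 0, 0], "dp": [0.06, 0.9, 0], "claw": 0}, {"turn": [0, 0, 0], "dp": [0.06, 0.9, 0], "claw": 0}]}}

```text
t: 4.32
ee_pos: [491.5, -84.8, 134.2]
orientation: [-1.24, 1.162, -1.16]
ft_force: [-0.7, -0.6, -1.8]
width: 55.9
```

>>> {"name": "jog_arm", "arguments": {"steps": [{"turn": [0, 0, 0], "dp": [0.06, 0.45, 0], "claw": 0}, {"turn": [0, 0, 0], "dp": [0.06, 0.9, 0], "claw": 0}, {"turn": [0, 0, 0], "dp": [0.06, 0.9, 0], "claw": 0}]}}

```text
t: 4.57
ee_pos: [495.1, -9.0, 132.3]
orientation: [-1.243, 1.163, -1.156]
ft_force: [0.2, 0.6, -1.4]
width: 55.8
```

>>> {"name": "jog_arm", "arguments": {"steps": [{"turn": [0, 0, 0], "dp": [0.06, 0.4, 0], "claw": 0}, {"turn": [0, 0, 0], "dp": [0.06, 0.75, 0], "claw": 0}, {"turn": [0, 0, 0], "dp": [0.06, 0.75, 0], "claw": 0}, {"turn": [0, 0, 0], "dp": [0.06, 0.75, 0], "claw": 0}]}}

```text
t: 4.9
ee_pos: [499.2, 51.3, 130.9]
orientation: [-1.246, 1.162, -1.153]
ft_force: [0.7, -1.1, -0.7]
width: 55.4
```

```bash
python3 look.py w6
```

```text
4.9 [499.15396312  51.32378674 130.87804333] jaw -85.94065961856239 q [0.078 0.383 1.96  0.002 0.804 1.577] [ 0.7 -1.1 -0.7] [0.04 0.01 0.06]
y axis [-6.6e-03  8.0e-04 -1.0e+00]
```

View pics/w6.png

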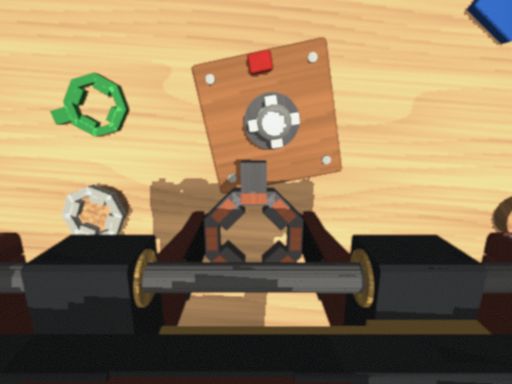

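The stand is in view with its hub at (272,121). The four spline ends are at about (270,100), (294,119), (275,141) and (252,125), and the red peg is at (260,62). I'll measure its centre and turn.

```bash
cat > hub.py <<'E'
from fit import *
import sys
n=sys.argv[1]
w=pickle.load(open(n+".pkl","rb"));P=cloud(w,Twrist(w["o"],w));I=w["img"].astype(int);z=P[...,2]
m=(abs(z-29.5)<3)&(np.hypot(P[...,0]-562,P[...,1]-40)<95)
print("block",m.sum(),np.median(z[m]),cv2.minAreaRect(P[m][:,:2].astype(np.float32)))
r=(I[...,0]>140)&(I[...,1]<60)&(I[...,2]<60)&(z>35)&(z<50);print("peg",r.sum(),np.median(P[r],0))
near=np.hypot(P[...,0]-560,P[...,1]-40)<30
a=near&(z>86)&(z<96);print("pilot top",a.sum(),P[a].mean(0),np.median(z[a]), cv2.minEnclosingCircle(P[a][:,:2].astype(np.float32)))
s=near&(z>77)&(z<84);q=P[s];print("spl",len(q),np.median(q[:,2]))
b=near&(abs(z-54)<3);print("seat",b.sum(),np.median(z[b]),cv2.minEnclosingCircle(P[b][:,:2].astype(np.float32)))
# spline fit
bright=(I.sum(-1)>480)&near&(z>76)&(z<85);q=P[bright];print("bright",len(q),np.median(q[:,2]))
def f(p):
    d=q[:,:2]-p[:2];c,sn=np.cos(p[2]),np.sin(p[2]);x=d[:,0]*c+d[:,1]*sn;y=-d[:,0]*sn+d[:,1]*c
    sw=abs(y)>abs(x);u=np.where(sw,abs(y),abs(x));v=np.where(sw,x,y)
    return np.r_[np.maximum(abs(v)-4,0),np.maximum(u-18.5,0),np.maximum(12-u,0)]*1.0
for y0 in(-10,10,30):
    k=least_squares(f,[*P[a][:,:2].mean(0),np.radians(y0)],diff_step=1e-3);print("hub",k.x[:2],np.degrees(k.x[2]),k.cost)
E
python3 hub.py w6
python3 - <<'E'
from h import *
im=cv2.imread("pics/w6.png");cv2.imwrite("pics/w6c.png",cv2.resize(im[40:200,190:350],(600,600),interpolation=cv2.INTER_CUBIC))
E
```

```text
block 13588 29.22870042893169 ((563.191162109375, 41.03963088989258), (119.66346740722656, 119.87860107421875), 15.287293434143066)
peg 407 [609.84758015  54.38165028  41.21742048]
pilot top 281 [563.50300483  42.04562715  88.10828993] 87.8789363784704 ((563.15478515625, 41.09115982055664), 11.586104393005371)
spl 928 80.2983147099768
seat 1105 54.28040742720674 ((563.1392211914062, 40.955318450927734), 22.98787498474121)
bright 846 80.28356225889415
hub [567.23198815  45.35841086] 12.254864559180046 9802.087908388345
hub [567.41092242  45.21842781] 12.090800181155588 9818.62706000042
hub [567.99253117  43.92920806] 11.90045985574736 9930.176299312741
```

View pics/w6c.png

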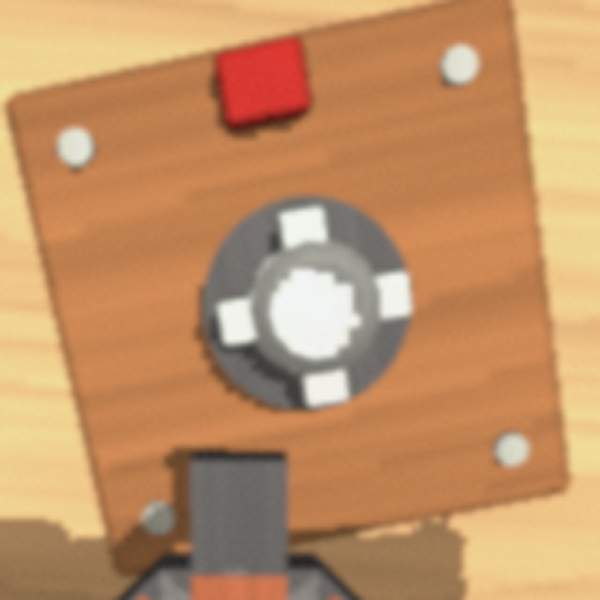

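```bash
cat > hub2.py <<'E'
from fit import *
import sys
n=sys.argv[1];C=np.array([563.2,41.0])
w=pickle.load(open(n+".pkl","rb"));P=cloud(w,Twrist(w["o"],w));I=w["img"].astype(int);z=P[...,2]
r=np.hypot(P[...,0]-C[0],P[...,1]-C[1])
m=((I.min(-1)>190)&(abs(z-80)<4)&(r>10)&(r<21)).astype(np.uint8)
k,l,st,ce=cv2.connectedComponentsWithStats(m,connectivity=4)
pts=[]
for i in range(1,k):
    if st[i,4]<20: continue
    c=P[l==i].mean(0);d=c[:2]-C;pts.append(c[:2]);print(st[i,4],ce[i].round(1),c.round(1),"r",np.hypot(*d).round(1),"ang",np.degrees(np.arctan2(d[1],d[0])).round(1))
pts=np.array(pts);print("mean",pts.mean(0))
if len(pts)==4:
    for i in range(4):
        for j in range(i):
            d=pts[i]-pts[j]
            if np.hypot(*d)>25: print("line",(np.degrees(np.arctan2(d[1],d[0]))+45)%90-45)
E
python3 hub2.py w6
```

```text
95 [270.4 100. ] [578.2  44.8  80.3] r 15.4 ang 14.2
79 [294.8 118.1] [566.9  25.9  80.3] r 15.6 ang -76.4
83 [252.9 125.2] [559.6  56.1  80.4] r 15.6 ang 103.4
77 [276.6 143. ] [547.8  37.5  80.2] r 15.7 ang -167.1
mean [563.12055437  41.06740579]
line 13.489761961103909
line 13.535753961922495
```

```bash
cat > held.py <<'E'
from fit import *
import sys
n=sys.argv[1]
w=pickle.load(open(n+".pkl","rb"));P=cloud(w,w["hand_eye"]);I=w["img"].astype(int)
# tool coords: x jaw, y along fingers(down), z forward
y=P[...,1];m=(w["range_z"]>0)&(abs(P[...,0])<11)&(P[...,2]>30)&(P[...,2]<50)&(y>-30)&(y<10)
print("tab n",m.sum(),"y",np.percentile(y[m],[5,50,95]))
t=m&(y<np.median(y[m])+1.5);q=P[t]
print("tab x range",np.percentile(q[:,0],[1,50,99]),"z end",[q[abs(q[:,0]-c)<2][:,2].max() for c in(-4,0,4)])
print("rect",cv2.minAreaRect(q[:,[0,2]].astype(np.float32)))
yt=np.median(y[m]);s=(w["range_z"]>0)&(abs(y-yt)<2)&(np.hypot(P[...,0],P[...,2])<55)&(P[...,2]>2)&(abs(P[...,0])<30)
s=P[s];
# front flat edge (z=28), oblique; fit with centre by template using only z>2 part
from scipy.ndimage import map_coordinates
px=.5;tp=plate_tpl(px).astype(np.uint8)
so=cv2.distanceTransform(1-tp,cv2.DIST_L2,5)*px;si=cv2.distanceTransform(tp,cv2.DIST_L2,5)*px
S=s[:,[2,0]]   # plate x = tool z ; plate y= tool x
from scipy.spatial import cKDTree
tree=cKDTree(S);ii=np.argwhere(tp[::2,::2]);T=(ii*2+.5)*px-60
def f(p):
    c,sn=np.cos(p[2]),np.sin(p[2]);d=S-p[:2];qq=np.c_[d[:,0]*c+d[:,1]*sn,-d[:,0]*sn+d[:,1]*c]
    a=map_coordinates(so,((qq+60)/px-.5).T,order=1,mode='nearest')
    W=np.c_[T[:,0]*c-T[:,1]*sn,T[:,0]*sn+T[:,1]*c]+p[:2];b=np.where((W[:,0]>4)&(abs(W[:,1])<27),np.maximum(tree.query(W)[0]-.7,0),0)
    return np.r_[a/np.sqrt(len(a)),b/np.sqrt(len(b))]
r=least_squares(f,[0,0,0],x_scale=[1,1,.03],diff_step=1e-3,loss='soft_l1',f_scale=.1)
print("plate centre in tool: z %.2f x %.2f turn %.2f deg"%(r.x[0],r.x[1],np.degrees(r.x[2])),r.cost,"top y",yt)
E
python3 held.py w6; python3 held.py w5
```

```text
tab n 695 y [-13.59027251 -12.42722064  -8.08435817]
tab x range [-6.79760838 -0.27128019  6.78514169] z end [np.float64(43.566957679370574), np.float64(43.56330166588322), np.float64(43.52443573071544)]
rect ((-0.056978702545166016, 36.833831787109375), (13.718146324157715, 13.53067684173584), 0.4694593548774719)
plate centre in tool: z -0.38 x 0.03 turn -0.03 deg 0.011391874506333903 top y -12.427220639738636
tab n 697 y [-13.46845643 -12.43384011  -7.90318322]
tab x range [-6.79733427 -0.28058034  6.7753201 ] z end [np.float64(43.502320274365765), np.float64(43.528163399842654), np.float64(43.48744888820684)]
rect ((-0.06108999252319336, 36.8132438659668), (13.704368591308594, 13.47042179107666), 0.6719506978988647)
plate centre in tool: z -0.44 x 0.02 turn -0.10 deg 0.009187925802170713 top y -12.433840107904842
```

Splines are at 13.5° and the stand at 15.3°. The axis is at (563.15,41.05), and the held disc is centred and square in the jaws. I'll move over the hub with the tab at 13.5°.

>>> {"name": "jog_arm", "arguments": {"steps": [{"turn": [-0.0003, -0.0021, 0.026], "dp": [0.4, -0.06, 0], "claw": 0}, {"turn": [-0.0003, -0.0021, 0.0524], "dp": [0.804, -0.127, 0], "claw": 0}, {"turn": [-0.0003, -0.0021, 0.0524], "dp": [0.804, -0.127, -0.2], "claw": 0}, {"turn": [-0.0003, -0.0021, 0.0524], "dp": [0.804, -0.127, -0.35], "claw": 0}, {"turn": [-0.0003, -0.0021, 0.0524], "dp": [0.804, -0.127, -0.35], "claw": 0}, {"turn": [-0.0003, -0.0021, 0.0524], "dp": [0.804, -0.127, -0.35], "claw": 0}, {"turn": [-0.0003, -0.0021, 0.0524], "dp": [0.804, -0.127, -0.35], "claw": 0}]}}

```text
t: 5.53
ee_pos: [562.4, 39.9, 102.8]
orientation: [-1.312, 1.036, -1.035]
ft_force: [-1.0, -0.0, -1.6]
width: 55.7
```

```bash
python3 look.py w7;python3 held.py w7; python3 hub.py w7 | head -2
```

```text
5.5333 [562.42115312  39.94459398 102.83275728] jaw -76.6221157365062 q [ 5.000e-02  5.010e-01  1.841e+00 -1.000e-03  8.010e-01  1.388e+00] [-1.  -0.  -1.6] [-0.04  0.04  0.01]
y axis [-1.4e-03 -8.0e-04 -1.0e+00]
tab n 697 y [-13.59046488 -12.46352285  -8.03222964]
tab x range [-6.72291378 -0.21246915  6.85309532] z end [np.float64(43.51756485277946), np.float64(43.61080727720687), np.float64(43.40578463849515)]
rect ((0.11924457550048828, 36.83352279663086), (13.5761079788208, 13.695605278015137), 89.65255737304688)
plate centre in tool: z -0.38 x 0.08 turn -0.01 deg 0.012086400508185045 top y -12.463522852056201
block 10221 29.230843839222814 ((563.5554809570312, 41.117610931396484), (119.3780517578125, 119.72186279296875), 15.426447868347168)
peg 448 [610.66347326  54.28316371  41.18775538]
  return _methods._mean(a, axis=axis, dtype=dtype,
  ret = ret.dtype.type(ret / rcount)
```

View pics/w7.png

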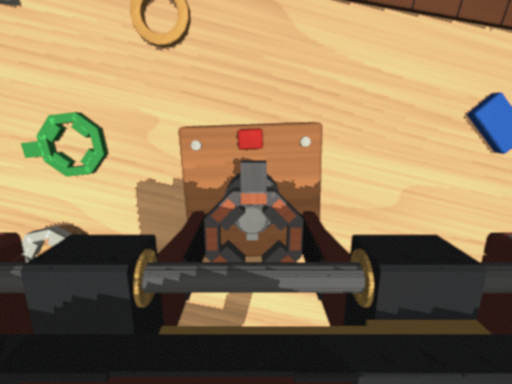

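>>> {"name": "jog_arm", "arguments": {"steps": [{"turn": [0, 0, 0], "dp": [0.015, 0.015, -0.1], "claw": 0}, {"turn": [0, 0, 0], "dp": [0.015, 0.015, -0.17], "claw": 0}, {"turn": [0, 0, 0], "dp": [0.015, 0.015, -0.22], "claw": 0}, {"turn": [0, 0, 0], "dp": [0.015, 0.015, -0.22], "claw": 0}]}}

```text
t: 5.92
ee_pos: [563.3, 41.4, 84.7]
orientation: [-1.313, 1.036, -1.035]
ft_force: [-0.7, -0.1, -1.0]
width: 55.7
```

```bash
python3 look.py w8;python3 hub.py w8 2>/dev/null| head -2
```

```text
5.9167 [563.32091396  41.44579285  84.71325451] jaw -76.58998199257243 q [ 5.300e-02  5.320e-01  1.845e+00 -1.000e-03  7.670e-01  1.390e+00] [-0.7 -0.1 -1. ] [-0.03  0.01  0.05]
y axis [-1.9e-03 -8.0e-04 -1.0e+00]
block 10485 29.24451740793367 ((566.0403442382812, 41.83694076538086), (114.31414031982422, 119.68468475341797), 15.280738830566406)
peg 528 [610.71437874  54.38839609  41.15237973]
```

View pics/w8.png

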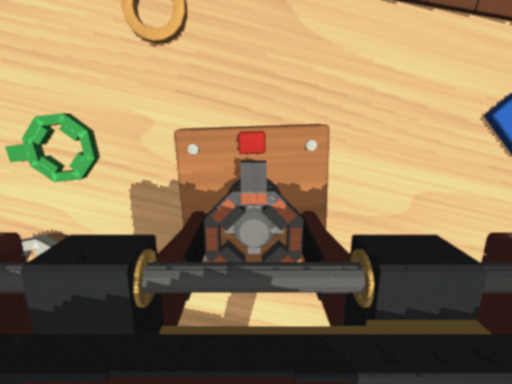

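>>> {"name": "jog_arm", "arguments": {"steps": [{"turn": [0, 0, 0], "dp": [0.005, 0, -0.03], "claw": 0}, {"turn": [0, 0, 0], "dp": [0.005, 0, -0.05], "claw": 0}, {"turn": [0, 0, 0], "dp": [0.005, 0, -0.07], "claw": 0}, {"turn": [0, 0, 0], "dp": [0.005, 0, -0.07], "claw": 0}]}}

```text
t: 6.3
ee_pos: [563.8, 41.4, 79.2]
orientation: [-1.313, 1.036, -1.035]
ft_force: [-0.4, 0.8, -2.0]
width: 55.2
```

>>> {"name": "jog_arm", "arguments": {"steps": [{"turn": [0, 0, 0], "dp": [0, 0, -0.01], "claw": 0}, {"turn": [0, 0, 0], "dp": [0, 0, -0.02], "claw": 0}]}}

```text
t: 6.47
ee_pos: [563.9, 41.4, 77.6]
orientation: [-1.313, 1.036, -1.035]
ft_force: [-0.4, 0.8, -1.0]
width: 55.7
```

>>> {"name": "jog_arm", "arguments": {"steps": [{"turn": [0, 0, 0], "dp": [0, 0, -0.01], "claw": 0}, {"turn": [0, 0, 0], "dp": [0, 0, -0.02], "claw": 0}]}}

```text
t: 6.63
ee_pos: [563.9, 41.4, 76.0]
orientation: [-1.312, 1.036, -1.035]
ft_force: [0.8, -0.1, -0.3]
width: 55.4
```

>>> {"name": "jog_arm", "arguments": {"steps": [{"turn": [0, 0, 0], "dp": [0, 0, -0.01], "claw": 0}, {"turn": [0, 0, 0], "dp": [0, 0, -0.02], "claw": 0}]}}

```text
t: 6.8
ee_pos: [564.0, 41.4, 74.3]
orientation: [-1.312, 1.036, -1.035]
ft_force: [-0.3, 0.5, -1.4]
width: 55.9
```

>>> {"name": "jog_arm", "arguments": {"steps": [{"turn": [0, 0, 0], "dp": [0, 0, -0.02], "claw": 0}, {"turn": [0, 0, 0], "dp": [0, 0, -0.04], "claw": 0}, {"turn": [0, 0, 0], "dp": [0, 0, -0.04], "claw": 0}]}}

```text
t: 7.05
ee_pos: [563.7, 41.4, 70.8]
orientation: [-1.313, 1.036, -1.034]
ft_force: [-0.3, 0.0, -1.8]
width: 55.8
```

```bash
python3 look.py w9
```

```text
7.05 [563.72721378  41.41751077  70.75755074] jaw -76.5937313509663 q [ 5.300e-02  5.550e-01  1.848e+00 -1.000e-03  7.410e-01  1.390e+00] [-0.3  0.  -1.8] [ 0.01 -0.04  0.  ]
y axis [-2.1e-03 -8.0e-04 -1.0e+00]
```

View pics/w9.png

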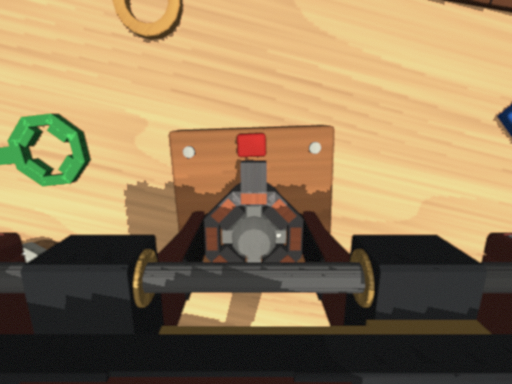

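The disc is over the splines. Spline ends show between the teeth at (254,210), (226,237) and (282,237), and there is no reaction force. I'll keep lowering.

>>> {"name": "jog_arm", "arguments": {"steps": [{"turn": [0, 0, 0], "dp": [0, 0, -0.03], "claw": 0}, {"turn": [0, 0, 0], "dp": [0, 0, -0.06], "claw": 0}, {"turn": [0, 0, 0], "dp": [0, 0, -0.09], "claw": 0}, {"turn": [0, 0, 0], "dp": [0, 0, -0.09], "claw": 0}]}}

```text
t: 7.43
ee_pos: [563.4, 41.4, 63.1]
orientation: [-1.313, 1.037, -1.034]
ft_force: [-0.5, -0.0, -1.7]
width: 56.0
```

>>> {"name": "jog_arm", "arguments": {"steps": [{"turn": [0, 0, 0], "dp": [0, 0, -0.03], "claw": 0}, {"turn": [0, 0, 0], "dp": [0, 0, -0.06], "claw": 0}, {"turn": [0, 0, 0], "dp": [0, 0, -0.08], "claw": 0}, {"turn": [0, 0, 0], "dp": [0, 0, -0.08], "claw": 0}]}}

```text
t: 7.77
ee_pos: [563.1, 41.4, 56.2]
orientation: [-1.314, 1.037, -1.034]
ft_force: [-0.1, 0.4, -0.7]
width: 55.3
```

>>> {"name": "jog_arm", "arguments": {"steps": [{"turn": [0, 0, 0], "dp": [0, 0, -0.015], "claw": 0}, {"turn": [0, 0, 0], "dp": [0, 0, -0.03], "claw": 0}, {"turn": [0, 0, 0], "dp": [0, 0, -0.03], "claw": 0}]}}

```text
t: 8.02
ee_pos: [563.0, 41.3, 53.6]
orientation: [-1.314, 1.038, -1.034]
ft_force: [0.6, -0.7, -0.8]
width: 55.8
```

>>> {"name": "jog_arm", "arguments": {"steps": [{"turn": [0, 0, 0], "dp": [0.006, 0, -0.008], "claw": 0}, {"turn": [0, 0, 0], "dp": [0.006, 0, -0.012], "claw": 0}]}}

```text
t: 8.18
ee_pos: [563.6, 41.3, 52.7]
orientation: [-1.314, 1.038, -1.034]
ft_force: [-0.3, 0.3, -1.1]
width: 55.5
```

>>> {"name": "jog_arm", "arguments": {"steps": [{"turn": [0, 0, 0], "dp": [0, 0, -0.008], "claw": 0}, {"turn": [0, 0, 0], "dp": [0, 0, -0.012], "claw": 0}]}}

```text
t: 8.35
ee_pos: [563.7, 41.4, 51.7]
orientation: [-1.314, 1.037, -1.034]
ft_force: [-1.1, 1.1, 3.2]
width: 55.3
```

>>> {"name": "jog_arm", "arguments": {"steps": [{"turn": [0, 0, 0], "dp": [0, 0, -0.003], "claw": 0}, {"turn": [0, 0, 0], "dp": [0, 0, -0.003], "claw": 0}]}}

```text
t: 8.52
ee_pos: [563.7, 41.4, 51.7]
orientation: [-1.314, 1.037, -1.034]
ft_force: [-1.9, -0.5, 2.1]
width: 55.8
```

```bash
python3 look.py w10;python3 held.py w10
```

```text
8.5167 [563.67573251  41.38924527  51.73530843] jaw -76.59409904660046 q [ 5.300e-02  5.870e-01  1.852e+00 -1.000e-03  7.070e-01  1.390e+00] [-1.9 -0.5  2.1] [-0.07  0.22 -0.06]
y axis [-3.5e-03 -9.0e-04 -1.0e+00]
tab n 831 y [-13.60980498 -12.41569237   9.82020623]
tab x range [-6.73881176 -0.21242386  6.8539025 ] z end [np.float64(43.56442341933729), np.float64(43.52053278639262), np.float64(43.49262392031608)]
rect ((0.09962272644042969, 36.79603958129883), (13.488229751586914, 13.725930213928223), 89.53944396972656)
plate centre in tool: z -1.38 x 0.08 turn -0.02 deg 0.06639841437485196 top y -12.415692372509398
```

View pics/w10.png

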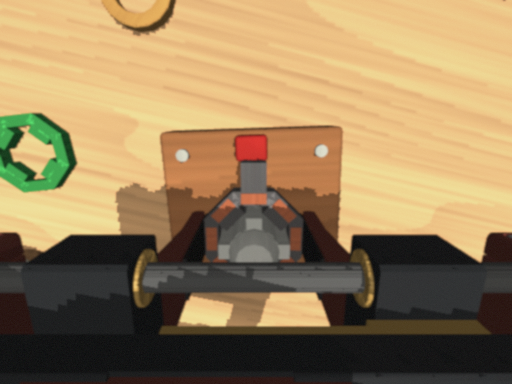

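The disc is on the seat: its top reads 64.1 mm with a known −0.8 mm depth bias, and contact is light. I'll release it and lift.

>>> {"name": "jog_arm", "arguments": {"steps": [{"turn": [0, 0, 0], "dp": [0, 0, 0], "claw": 0.7}, {"turn": [0, 0, 0], "dp": [0, 0, 0], "claw": 1}, {"turn": [0, 0, 0], "dp": [0, 0, 0], "claw": 1}, {"turn": [0, 0, 0], "dp": [0, 0, 0], "claw": 1}, {"turn": [0, 0, 0], "dp": [0, 0, 0], "claw": 1}]}}

```text
t: 8.98
ee_pos: [563.7, 41.4, 51.7]
orientation: [-1.314, 1.037, -1.034]
ft_force: [0.0, 0.4, 0.4]
width: 84.7
```

>>> {"name": "jog_arm", "arguments": {"steps": [{"turn": [0, 0, 0], "dp": [0, 0, 0.3], "claw": 1}, {"turn": [0, 0, 0], "dp": [0, 0, 0.7], "claw": 1}, {"turn": [0, 0, 0], "dp": [0, 0, 1], "claw": 1}, {"turn": [0, 0, 0], "dp": [0, 0, 1], "claw": 1}]}}

```text
t: 9.32
ee_pos: [566.8, 41.6, 136.2]
orientation: [-1.309, 1.032, -1.038]
ft_force: [0.8, -0.1, 0.2]
width: 87.8
```

```bash
python3 look.py w11;python3 plate.py w11 563.5 41.3 13.5 60 69
```

```text
9.3167 [566.7995672   41.55168889 136.22773031] jaw -76.590577740321 q [ 5.30e-02  4.54e-01  1.82e+00 -1.00e-03  8.64e-01  1.39e+00] [ 0.8 -0.1  0.2] [ 0.01 -0.02 -0.02]
y axis [ 4.3e-03 -5.0e-04 -1.0e+00]
2363 z [63.4567977  64.40441991 65.37649787]
centre [561.93518101  40.64972476] tab yaw 13.46495267399493 0.08118329430368691
```

View pics/w11.png

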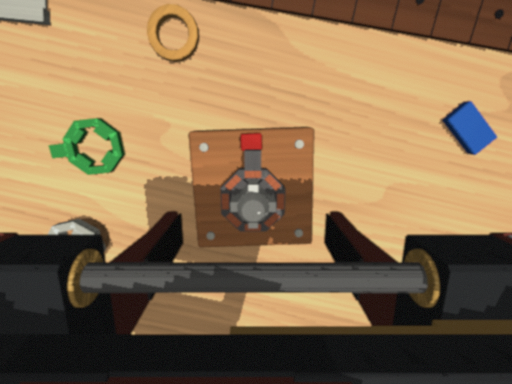

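>>> {"name": "jog_arm", "arguments": {"steps": [{"turn": [0, 0, 0.03], "dp": [-0.3, 0.4, 0], "claw": 1}, {"turn": [0, 0, 0.053], "dp": [-0.46, 0.7, 0], "claw": 1}, {"turn": [0, 0, 0.053], "dp": [-0.46, 0.7, 0], "claw": 1}]}}

```text
t: 9.62
ee_pos: [525.4, 99.8, 132.8]
orientation: [-1.376, 0.907, -0.904]
ft_force: [-0.8, -0.2, 0.5]
width: 87.6
```

>>> {"name": "jog_arm", "arguments": {"steps": [{"turn": [0, 0, 0], "dp": [-0.3, 0.4, 0], "claw": 1}, {"turn": [0, 0, 0], "dp": [-0.46, 0.7, 0], "claw": 1}, {"turn": [0, 0, 0], "dp": [-0.46, 0.7, 0], "claw": 1}]}}

```text
t: 9.87
ee_pos: [485.5, 158.1, 131.5]
orientation: [-1.378, 0.908, -0.901]
ft_force: [-0.9, 0.4, -0.8]
width: 88.1
```

>>> {"name": "jog_arm", "arguments": {"steps": [{"turn": [0, 0, 0], "dp": [-0.3, 0.4, 0], "claw": 1}, {"turn": [0, 0, 0], "dp": [-0.48, 0.65, 0], "claw": 1}, {"turn": [0, 0, 0], "dp": [-0.48, 0.65, 0], "claw": 1}, {"turn": [0, 0, 0], "dp": [-0.48, 0.65, 0], "claw": 1}]}}

```text
t: 10.2
ee_pos: [446.5, 210.3, 130.8]
orientation: [-1.38, 0.907, -0.899]
ft_force: [-0.1, 0.8, 0.0]
width: 88.0
```

```bash
python3 look.py w12;python3 plate.py w12 456 209 -157 22 34
```

```text
10.2 [446.53542756 210.31488741 130.75603304] jaw -66.52314228874434 q [0.415 0.373 1.978 0.002 0.796 1.575] [-0.1  0.8  0. ] [-0.03 -0.04 -0.  ]
y axis [-0.0064 -0.0011 -1.    ]
2020 z [26.20499707 27.20583797 28.1142343 ]
centre [458.47580158 211.20873588] tab yaw -154.03392181460092 0.001647832334180104
```

View pics/w12.png

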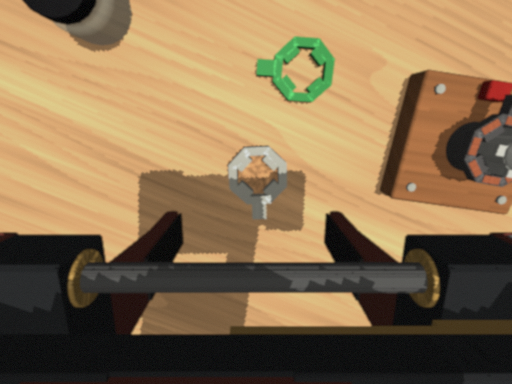

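The separator is at wrist pixel (258,175) with its tab towards the robot. That is (458.5,211.2) with tab at −154°. Its bare steel is clearly distinct from the green plate at (303,70).

>>> {"name": "jog_arm", "arguments": {"steps": [{"turn": [0.0003, -0.002, 0.014], "dp": [0.15, 0.01, -0.4], "claw": 1}, {"turn": [0.0003, -0.002, 0.014], "dp": [0.15, 0.01, -0.8], "claw": 1}, {"turn": [0.0003, -0.002, 0.014], "dp": [0.15, 0.01, -0.9], "claw": 1}, {"turn": [0.0003, -0.002, 0.014], "dp": [0.15, 0.01, -0.9], "claw": 1}, {"turn": [0.0003, -0.002, 0.014], "dp": [0.15, 0.01, -0.9], "claw": 1}]}}

```text
t: 10.67
ee_pos: [459.3, 209.9, 58.9]
orientation: [-1.391, 0.871, -0.871]
ft_force: [-0.1, -1.0, 0.4]
width: 87.8
```

```bash
python3 look.py w13;python3 plate.py w13 458.5 211.2 -154 22 34;python3 plate.py w13 458.5 211.2 -154 26 34
```

```text
10.6667 [459.32474563 209.86497296  58.8698571 ] jaw -64.14312239822853 q [ 4.050e-01  5.130e-01  1.985e+00 -1.000e-03  6.440e-01  1.525e+00] [-0.1 -1.   0.4] [ 0.01 -0.03  0.01]
y axis [-9.e-04 -8.e-04 -1.e+00]
3463 z [26.10567963 27.2297095  28.02193332]
centre [459.40518284 211.6891926 ] tab yaw -154.1828898237513 0.029965221425607313
3149 z [26.52713418 27.29758482 28.05879387]
centre [459.39558302 211.68653749] tab yaw -154.1890700306293 0.029786135651623212
```

>>> {"name": "jog_arm", "arguments": {"steps": [{"turn": [0, 0, 0], "dp": [-0.006, 0.018, -0.25], "claw": 1}, {"turn": [0, 0, 0], "dp": [-0.006, 0.018, -0.45], "claw": 1}, {"turn": [0, 0, 0], "dp": [-0.006, 0.018, -0.54], "claw": 1}, {"turn": [0, 0, 0], "dp": [-0.006, 0.018, -0.555], "claw": 1}, {"turn": [0, 0, 0], "dp": [-0.006, 0.018, -0.555], "claw": 1}, {"turn": [0, 0, 0], "dp": [-0.006, 0.018, -0.555], "claw": 1}]}}

```text
t: 11.22
ee_pos: [460.1, 212.0, 16.3]
orientation: [-1.388, 0.869, -0.872]
ft_force: [-0.2, 0.6, -0.6]
width: 87.6
```

```bash
python3 look.py w14
```

```text
11.2167 [460.09063511 212.00665493  16.26721689] jaw -64.12700064405412 q [ 4.090e-01  5.950e-01  1.991e+00 -1.000e-03  5.540e-01  1.528e+00] [-0.2  0.6 -0.6] [-0.03 -0.   -0.05]
y axis [ 2.3e-03  6.0e-04 -1.0e+00]
```

View pics/w14.png

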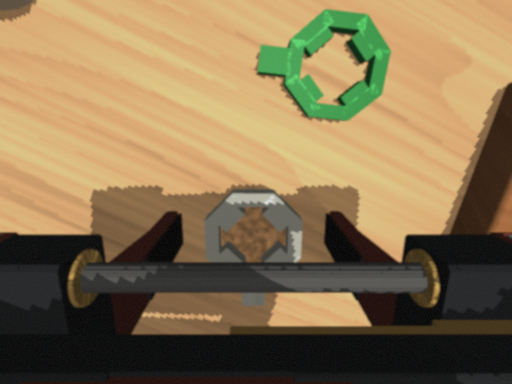

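>>> {"name": "jog_arm", "arguments": {"steps": [{"turn": [0, 0.0007, 0], "dp": [-0.014, -0.007, -0.015], "claw": 0.8}, {"turn": [0, 0.0007, 0], "dp": [-0.014, -0.007, -0.015], "claw": 0.6}, {"turn": [0, 0.0007, 0], "dp": [-0.014, -0.007, -0.015], "claw": 0.5}, {"turn": [0, 0.0007, 0], "dp": [-0.014, -0.007, -0.015], "claw": 0.4}, {"turn": [0, 0.0007, 0], "dp": [-0.014, -0.007, -0.015], "claw": 0.2}, {"turn": [0, 0.0007, 0], "dp": [-0.014, -0.007, -0.015], "claw": 0}, {"turn": [0, 0.0007, 0], "dp": [-0.014, -0.007, -0.015], "claw": 0}, {"turn": [0, 0.0007, 0], "dp": [-0.014, -0.007, -0.015], "claw": 0}, {"turn": [0, 0.0007, 0], "dp": [-0.014, -0.007, -0.015], "claw": 0}]}}

```text
t: 12.02
ee_pos: [459.1, 211.5, 15.2]
orientation: [-1.389, 0.87, -0.87]
ft_force: [-0.7, 0.3, 2.6]
width: 55.8
```

>>> {"name": "jog_arm", "arguments": {"steps": [{"turn": [0, 0, 0], "dp": [0, 0, 0.2], "claw": 0}, {"turn": [0, 0, 0], "dp": [0, 0, 0.5], "claw": 0}, {"turn": [0, 0, 0], "dp": [0, 0, 0.9], "claw": 0}, {"turn": [0, 0, 0], "dp": [0, 0, 1], "claw": 0.0}, {"turn": [0, 0, 0], "dp": [0, 0, 1], "claw": 0.0}]}}

```text
t: 12.43
ee_pos: [460.6, 212.2, 97.1]
orientation: [-1.385, 0.868, -0.872]
ft_force: [0.2, 0.5, -0.8]
width: 55.6
```

```bash
sed -e 's/S=s\[:,\[2,0\]\]/S=s[:,[2,0]]*-1/' -e 's/(W\[:,0\]>4)/(W[:,0]<-4)/' held.py > held2.py; sed -i 's/(P\[...,2\]>30)&(P\[...,2\]<50)/(P[...,2]>21)\&(P[...,2]<27)/' held2.py; python3 look.py w15;python3 held2.py w15
```

```text
12.4333 [460.55500615 212.16559168  97.11431613] jaw -64.1230182133301 q [4.080e-01 4.440e-01 1.973e+00 1.000e-03 7.200e-01 1.526e+00] [ 0.2  0.5 -0.8] [ 0.03  0.02 -0.04]
y axis [ 0.0045  0.0025 -1.    ]
tab n 446 y [-13.12522221 -12.12265661 -10.38186958]
tab x range [-10.66697214  -0.12669471  10.92081035] z end [np.float64(26.972839996983566), np.float64(26.933327163104643), np.float64(26.95803953821769)]
rect ((0.14993762969970703, 23.99695587158203), (21.690534591674805, 5.96921443939209), 0.08663375675678253)
plate centre in tool: z 0.58 x -0.04 turn 0.07 deg 0.011204266947324243 top y -12.12265661244092
```

View pics/w15.png

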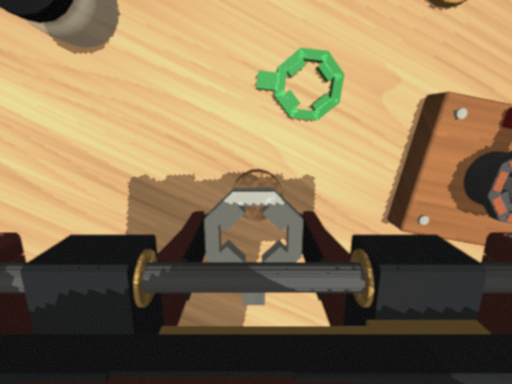

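The separator is held (width 55.6) and centred, with its tab towards the robot. I'll carry it to the hub with the jaw at −76.5° (tab at 193.5°).

>>> {"name": "jog_arm", "arguments": {"steps": [{"turn": [0, 0, 0], "dp": [0.1, -0.15, 0.3], "claw": 0}, {"turn": [0, 0, -0.03], "dp": [0.3, -0.5, 0.45], "claw": 0}, {"turn": [0, 0, -0.069], "dp": [0.43, -0.72, 0.45], "claw": 0}, {"turn": [0, 0, -0.069], "dp": [0.43, -0.72, 0.45], "claw": 0}]}}

```text
t: 12.82
ee_pos: [495.3, 151.8, 130.8]
orientation: [-1.306, 1.038, -1.042]
ft_force: [0.3, 0.2, -1.0]
width: 55.5
```

>>> {"name": "jog_arm", "arguments": {"steps": [{"turn": [0, 0, 0], "dp": [0.25, -0.4, 0], "claw": 0}, {"turn": [0, 0, 0], "dp": [0.43, -0.72, 0], "claw": 0}, {"turn": [0, 0, 0], "dp": [0.43, -0.72, 0], "claw": 0}, {"turn": [0, 0, 0], "dp": [0.43, -0.72, 0], "claw": 0}]}}

```text
t: 13.15
ee_pos: [528.8, 93.3, 128.8]
orientation: [-1.308, 1.041, -1.041]
ft_force: [0.3, 0.7, -0.8]
width: 55.4
```

```bash
python3 look.py w16;python3 hub.py w16 2>/dev/null|head -3;python3 hub2.py w16
```

```text
13.15 [528.79307963  93.34995946 128.82948758] jaw -77.04741484436252 q [0.152 0.428 1.89  0.    0.824 1.497] [ 0.3  0.7 -0.8] [0.03 0.07 0.02]
y axis [-4.e-04  1.e-04 -1.e+00]
block 9436 29.23909352237291 ((563.4223022460938, 41.15928649902344), (119.65142822265625, 119.6749038696289), 15.391636848449707)
peg 317 [611.12449984  55.59549097  41.24858866]
pilot top 240 [565.0541114   44.44387308  88.17302856] 87.98698631164358 ((563.5491943359375, 41.50687789916992), 11.70317268371582)
76 [331.5 157.5] [578.3  44.6  80.4] r 15.5 ang 13.3
57 [350.8 177.4] [566.9  25.7  80.2] r 15.8 ang -76.3
63 [309.8 178.1] [559.4  56.1  80.3] r 15.6 ang 104.1
mean [568.21917858  42.12079725]
```

View pics/w16.png

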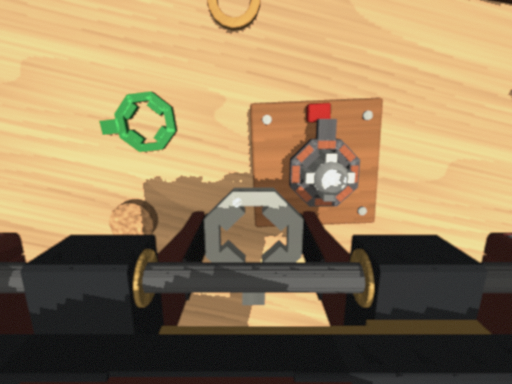

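>>> {"name": "jog_arm", "arguments": {"steps": [{"turn": [0, 0, 0.0025], "dp": [0.25, -0.35, 0], "claw": 0}, {"turn": [0, 0, 0.0025], "dp": [0.439, -0.65, 0], "claw": 0}, {"turn": [0, 0, 0.0025], "dp": [0.439, -0.65, -0.15], "claw": 0}, {"turn": [0, 0, 0.0025], "dp": [0.439, -0.65, -0.32], "claw": 0}, {"turn": [0, 0, 0.0025], "dp": [0.439, -0.65, -0.32], "claw": 0}, {"turn": [0, 0, 0.0025], "dp": [0.439, -0.65, -0.32], "claw": 0}]}}

```text
t: 13.7
ee_pos: [561.5, 43.1, 101.9]
orientation: [-1.314, 1.037, -1.031]
ft_force: [-0.7, 0.5, -1.1]
width: 56.0
```

```bash
python3 look.py w17;python3 held2.py w17|tail -1; python3 hub.py w17 2>/dev/null|head -2
```

```text
13.7 [561.48303936  43.12729314 101.92893807] jaw -76.46732283472048 q [5.500e-02 5.030e-01 1.841e+00 1.000e-03 8.020e-01 1.390e+00] [-0.7  0.5 -1.1] [ 0.02 -0.06 -0.02]
y axis [-4.5e-03  1.0e-04 -1.0e+00]
plate centre in tool: z 0.60 x 0.06 turn 0.05 deg 0.012680815529263523 top y -12.063884918109181
block 9165 29.228108767429063 ((563.5263671875, 41.03315734863281), (119.3890609741211, 119.6834945678711), 15.31399917602539)
peg 428 [611.0140368   54.57620292  41.22874238]
```

View pics/w17.png

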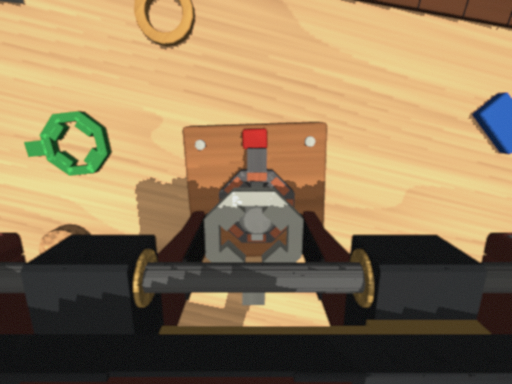

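>>> {"name": "jog_arm", "arguments": {"steps": [{"turn": [0, -0.0014, 0], "dp": [0.03, -0.021, -0.05], "claw": 0}, {"turn": [0, -0.0014, 0], "dp": [0.03, -0.021, -0.1], "claw": 0}, {"turn": [0, -0.0014, 0], "dp": [0.03, -0.021, -0.15], "claw": 0}, {"turn": [0, -0.0014, 0], "dp": [0.03, -0.021, -0.2], "claw": 0}, {"turn": [0, -0.0014, 0], "dp": [0.03, -0.021, -0.2], "claw": 0}]}}

```text
t: 14.17
ee_pos: [564.1, 41.5, 85.9]
orientation: [-1.311, 1.033, -1.033]
ft_force: [-0.1, 0.3, -1.7]
width: 55.6
```

```bash
python3 look.py w18
```

```text
14.1667 [564.0887722   41.53891218  85.9442338 ] jaw -76.45449963856643 q [0.052 0.53  1.845 0.    0.767 1.387] [-0.1  0.3 -1.7] [-0.03  0.03  0.  ]
y axis [ 4.e-04  2.e-04 -1.e+00]
```

Well aligned at (564.1,41.5) with the jaw at −76.45°. I'll lower it in small steps.

>>> {"name": "jog_arm", "arguments": {"steps": [{"turn": [0, 0, 0], "dp": [-0.002, -0.001, -0.03], "claw": 0}, {"turn": [0, 0, 0], "dp": [-0.002, -0.001, -0.06], "claw": 0}, {"turn": [0, 0, 0], "dp": [-0.002, -0.001, -0.08], "claw": 0}, {"turn": [0, 0, 0], "dp": [-0.002, -0.001, -0.08], "claw": 0}]}}

```text
t: 14.55
ee_pos: [563.9, 41.3, 79.5]
orientation: [-1.311, 1.033, -1.033]
ft_force: [-0.2, 0.1, -1.9]
width: 55.3
```

>>> {"name": "jog_arm", "arguments": {"steps": [{"turn": [0, 0, 0], "dp": [0, 0, -0.01], "claw": 0}, {"turn": [0, 0, 0], "dp": [0, 0, -0.02], "claw": 0}]}}

```text
t: 14.72
ee_pos: [563.9, 41.3, 77.9]
orientation: [-1.311, 1.033, -1.034]
ft_force: [0.1, 0.4, -1.8]
width: 55.5
```

>>> {"name": "jog_arm", "arguments": {"steps": [{"turn": [0, 0, 0], "dp": [0, 0, -0.01], "claw": 0}, {"turn": [0, 0, 0], "dp": [0, 0, -0.02], "claw": 0}]}}

```text
t: 14.88
ee_pos: [564.0, 41.3, 76.3]
orientation: [-1.311, 1.033, -1.034]
ft_force: [0.1, -0.3, -2.3]
width: 55.6
```

>>> {"name": "jog_arm", "arguments": {"steps": [{"turn": [0, 0, 0], "dp": [0, 0, -0.01], "claw": 0}, {"turn": [0, 0, 0], "dp": [0, 0, -0.02], "claw": 0}]}}

```text
t: 15.05
ee_pos: [564.0, 41.3, 74.6]
orientation: [-1.311, 1.033, -1.034]
ft_force: [-0.5, -0.4, -1.8]
width: 55.6
```

>>> {"name": "jog_arm", "arguments": {"steps": [{"turn": [0, 0, 0], "dp": [0, 0, -0.03], "claw": 0}, {"turn": [0, 0, 0], "dp": [0, 0, -0.06], "claw": 0}, {"turn": [0, 0, 0], "dp": [0, 0, -0.08], "claw": 0}, {"turn": [0, 0, 0], "dp": [0, 0, -0.08], "claw": 0}]}}

```text
t: 15.38
ee_pos: [563.7, 41.3, 67.7]
orientation: [-1.312, 1.034, -1.033]
ft_force: [0.4, 0.2, -1.9]
width: 55.8
```

>>> {"name": "jog_arm", "arguments": {"steps": [{"turn": [0, 0, 0], "dp": [0, 0, -0.015], "claw": 0}, {"turn": [0, 0, 0], "dp": [0, 0, -0.03], "claw": 0}, {"turn": [0, 0, 0], "dp": [0, 0, -0.03], "claw": 0}]}}

```text
t: 15.63
ee_pos: [563.7, 41.4, 65.1]
orientation: [-1.312, 1.034, -1.033]
ft_force: [0.9, -0.6, -2.0]
width: 55.6
```

>>> {"name": "jog_arm", "arguments": {"steps": [{"turn": [0, 0, 0], "dp": [0, 0, -0.008], "claw": 0}, {"turn": [0, 0, 0], "dp": [0, 0, -0.012], "claw": 0}]}}

```text
t: 15.8
ee_pos: [563.8, 41.4, 64.4]
orientation: [-1.312, 1.034, -1.033]
ft_force: [-1.3, 0.3, 3.0]
width: 55.8
```

There is light contact (about 5 N) at TCP 64.4, roughly 2 mm above home. Most likely the fingertips are touching the disc's rim. The plate is already on the splines, so I'll ease the grip a little and let it slide the last bit down.

>>> {"name": "jog_arm", "arguments": {"steps": [{"turn": [0, 0, 0], "dp": [0, 0, 0.002], "claw": 0.64}, {"turn": [0, 0, 0], "dp": [0, 0, 0.002], "claw": 0.65}, {"turn": [0, 0, 0], "dp": [0, 0, 0.002], "claw": 0.66}, {"turn": [0, 0, 0], "dp": [0, 0, 0.002], "claw": 0.67}]}}

```text
t: 16.13
ee_pos: [564.0, 41.4, 64.6]
orientation: [-1.311, 1.033, -1.034]
ft_force: [0.6, -0.6, -0.7]
width: 58.8
```

```bash
python3 look.py w19;python3 held2.py w19
```

```text
16.1333 [563.97566082  41.36366393  64.64553202] jaw -76.47444065107769 q [0.052 0.564 1.851 0.    0.726 1.386] [ 0.6 -0.6 -0.7] [0.04 0.01 0.05]
y axis [ 2.e-04  3.e-04 -1.e+00]
tab n 490 y [-10.51243687  -9.46427121  -1.2253778 ]
tab x range [-10.90757082  -0.21287291  10.5194665 ] z end [np.float64(26.898602981234063), np.float64(26.95140555776826), np.float64(26.93115711526748)]
rect ((0.017971038818359375, 24.01702880859375), (5.940206050872803, 21.92185401916504), 89.795166015625)
plate centre in tool: z 1.72 x -0.11 turn 0.08 deg 0.08914950857586394 top y -9.464271212538833
```

View pics/w19.png

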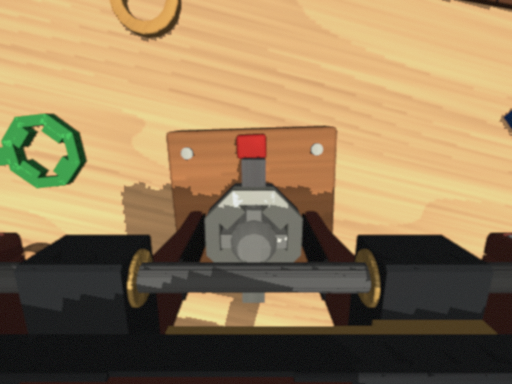

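The separator's top reads 74.1 mm (+0.8 bias, about 75), so it is home on the disc. I'll open fully and back off.

>>> {"name": "jog_arm", "arguments": {"steps": [{"turn": [0, 0, 0], "dp": [0, 0, 0], "claw": 0.8}, {"turn": [0, 0, 0], "dp": [0, 0, 0], "claw": 1}, {"turn": [0, 0, 0], "dp": [0, 0, 0], "claw": 1}, {"turn": [0, 0, 0], "dp": [0, 0, 0], "claw": 1}, {"turn": [0, 0, 0], "dp": [0, 0, 0], "claw": 1}]}}

```text
t: 16.6
ee_pos: [563.9, 41.4, 64.6]
orientation: [-1.311, 1.034, -1.033]
ft_force: [-0.0, 0.3, -0.4]
width: 86.2
```

>>> {"name": "jog_arm", "arguments": {"steps": [{"turn": [0, 0, 0], "dp": [0, 0, 0.3], "claw": 1}, {"turn": [0, 0, 0], "dp": [0, 0, 0.7], "claw": 1}, {"turn": [0, 0, 0], "dp": [0, 0, 1], "claw": 1}, {"turn": [0, 0, 0], "dp": [0, 0, 1], "claw": 1}]}}

```text
t: 16.93
ee_pos: [567.0, 41.6, 149.3]
orientation: [-1.306, 1.028, -1.038]
ft_force: [0.6, -0.5, -0.3]
width: 87.8
```

>>> {"name": "jog_arm", "arguments": {"steps": [{"turn": [0, 0, 0], "dp": [-0.4, 0, 0], "claw": 1}, {"turn": [0, 0, 0], "dp": [-0.75, 0, 0], "claw": 1}, {"turn": [0, 0, 0], "dp": [-0.75, 0, 0], "claw": 1}, {"turn": [0, 0, 0], "dp": [-0.75, 0, 0], "claw": 1}]}}

```text
t: 17.27
ee_pos: [505.7, 41.5, 149.0]
orientation: [-1.307, 1.028, -1.037]
ft_force: [-0.1, -0.1, -0.0]
width: 87.9
```

```bash
python3 look.py w20;python3 plate.py w20 563.5 41.3 193.5 71 78; python3 hub2.py w20
python3 - <<'E'
import cv2
from workcell import ctrl
im=cv2.imread("pics/w20.png");
d=ctrl.get_image("side");s=cv2.cvtColor(d["img"],cv2.COLOR_RGB2BGR)[170:250,230:310]
import numpy as np
cv2.imwrite("pics/w20c.png",np.hstack([cv2.resize(im[40:220,180:360],(400,400),interpolation=2),cv2.resize(s,(400,400),interpolation=2)]))
E
```

```text
17.2667 [505.71313955  41.53271726 148.97039318] jaw -76.46830986910297 q [0.058 0.356 1.947 0.    0.832 1.393] [-0.1 -0.1 -0. ] [ 0.03 -0.01  0.01]
y axis [ 6.9e-03  6.0e-04 -1.0e+00]
2745 z [73.30929836 74.27217891 75.14962984]
centre [563.13028664  41.12578497] tab yaw 194.09037629963373 0.0045410672158970105
60 [270.9 112. ] [578.1  44.7  80.3] r 15.4 ang 13.7
54 [251.5 131.5] [559.7  56.1  80.3] r 15.5 ang 103.0
49 [289.8 132. ] [566.6  26.   80.5] r 15.4 ang -77.4
51 [269.9 151.5] [547.7  37.6  80.5] r 15.9 ang -167.7
mean [563.02325123  41.07640755]
line 12.791109126272133
line 12.989979324863043
```

View pics/w20c.png

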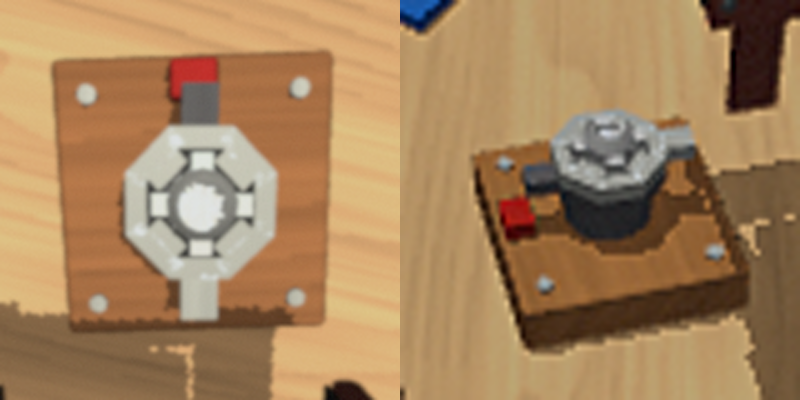

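View pics/w20.png

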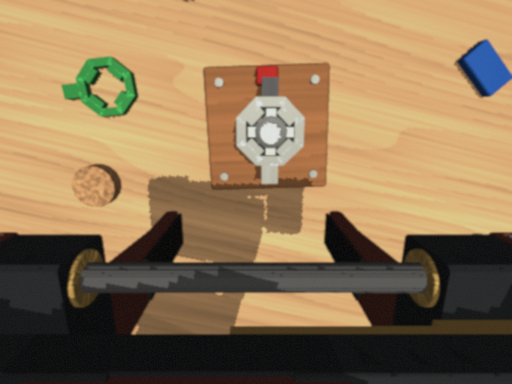

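The separator is home: its flat face reads 74.3 mm and its tab at 194° points away from the peg. The disc's tab points at the red peg below it, and the gripper is clear. Handing in.

```bash
python3 -c "
from workcell import ctrl
print(ctrl.close_job())"
```

```text
the job is handed in; nothing more can be done
None
```

Both plates are on the hub as asked, and I handed the job in at about 17 s of the 72 s allowed. The brown-faced disc went on first with its tab towards the red peg (tab at 13.5°, stand at 15.3°). The separator then went on with its tab opposite, at about 194°.

- **Seating:** Disc top measured 64.4 mm (nominal 65) and separator top 74.3 mm (nominal 75). The camera reads depth about 0.7 mm low, so both agree with fully home.
- **Forces:** The wrist camera showed the splines at about 13.5°, so both plates slid on without needing to be turned. The highest contact force I read was about 5 N.
- **Last 2 mm of the separator:** It met light resistance about 2 mm above home, most likely the fingertips touching the disc's rim. I loosened the grip slightly so it slid down the splines onto the disc.
- **Small disagreement:** In the last view the splines read 12.9° rather than 13.5°, and the separator's tab 194.1°. I take this as measurement noise, within the roughly 3° of play.

The final pictures show the gripper clear of everything. I saw nothing else disturbed, but I did not measure the other items on the bench again.

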